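# Put the spinning forms back beside their shells

### The job

The three wooden spinning forms have been put back on the wrong boards: move them round so that each stands upright, in the middle of the ring mark, on the board that carries the metal shell of its own shape (cone, dome or stepped). Every one of these boards is taken, so park a form on the empty board when you need room; never tip a form over, and leave the wax tin, the brass block and the jar where they are.

Things in the scene. Friction and masses are not known exactly. Their poses are not given: they have to be found in the camera images.
- cone_form (a point): loose turned wooden form, base down: a cone with straight sloping sides. Base 84 mm across, body 76 mm high and 40 mm across at its top; on that, in the middle, a plain upright steel nose pin, 28 mm across, 38 mm tall, by which it is lifted. Total height 114 mm, 0.25 to 0.5 kg. This point: on its axis, half-way up (57 mm above its base); z up; yaw means nothing.
- dome_form (a point): loose turned wooden form, base down: a low rounded dome. Base 84 mm across, body 41 mm high and 40 mm across at its top; on that, in the middle, a plain upright steel nose pin, 28 mm across, 38 mm tall, by which it is lifted. Total height 79 mm, 0.25 to 0.5 kg. This point: on its axis, half-way up (39.5 mm above its base); z up; yaw means nothing.
- step_form (a point): loose turned wooden form, base down: a stepped form of three cylinders (84, 62, 40 mm across). Base 84 mm across, body 62 mm high and 40 mm across at its top; on that, in the middle, a plain upright steel nose pin, 28 mm across, 38 mm tall, by which it is lifted. Total height 100 mm, 0.25 to 0.5 kg. This point: on its axis, half-way up (50 mm above its base); z up; yaw means nothing.
- cone_spot (a point): fixed flat plywood board, 210 x 100 mm, 15 mm thick, with a fixed bright metal shell 103 mm along +x from the ring: a cone with straight sloping sides, 76 mm high, 94 mm flange, no pin. Home of the form of that shape. This point: centre of its dark ring mark (94 mm across), on its top face, where one form stands. The board reaches 55 mm along its -x, 155 mm along +x, 50 mm to either side; z up.
- dome_spot (a point): fixed flat plywood board, 210 x 100 mm, 15 mm thick, with a fixed bright metal shell 103 mm along +x from the ring: a low rounded dome, 41 mm high, 94 mm flange, no pin. Home of the form of that shape. This point: centre of its dark ring mark (94 mm across), on its top face, where one form stands. The board reaches 55 mm along its -x, 155 mm along +x, 50 mm to either side; z up.
- step_spot (a point): fixed flat plywood board, 210 x 100 mm, 15 mm thick, with a fixed bright metal shell 103 mm along +x from the ring: stepped in three cylinders, 62 mm high, 94 mm flange, no pin. Home of the form of that shape. This point: centre of its dark ring mark (94 mm across), on its top face, where one form stands. The board reaches 55 mm along its -x, 155 mm along +x, 50 mm to either side; z up.
- spare_spot (a point): fixed flat plywood board, 210 x 100 mm, 15 mm thick, without a metal shell: the empty board, for parking. The wax tin stands at its other end, about 103 mm along the board's x. This point: centre of its dark ring mark (94 mm across), on its top face, where one form stands. The board reaches 55 mm along its -x, 155 mm along +x, 50 mm to either side; z up.
- tin (a point): loose flat steel wax tin, 60 mm across, 45 mm high, standing on the empty board's far end; this point is its centre, half-way up. Leave it alone.
- brass_block (a point): loose brass follower block, a 52 mm disc with a 30 mm stub on it, 50 mm high in all, standing on the bench between the boards; this point is its centre, half-way up. Leave it alone.
- jar (a point): loose amber glass jar with a black cap, 54 mm across, 70 mm high, standing on the bench between the boards; this point is its centre, half-way up. Leave it alone.
Things that resemble listed ones, but are neither listed nor needed, are in the scene too. What is shaped like the part that bears step_spot but red or turquoise is not meant.

How it is judged:
By the outcome, as a careful person would: the job done as asked, in the order asked, and still so for the second after the job is handed in, with the robot touching nothing.
It also fails if it takes over 120 s, if anything falls off the work surface, if the arm or the gripper's body presses on something with over 40 N, if the wrist force passes 120 N, or if a joint passes its speed limit or range.

### The arm

A 7-joint arm with a two-finger parallel gripper is mounted at the origin on the work surface. World frame = base frame: x ahead of the robot, y to its left, z up, the work surface at z = 0. Lengths are in mm, angles in rad, forces in N, time in s.
With the tool pointing down it reaches from about 400 to 850 mm from the base axis. Payload 4.5 kg.
Tool frame: the origin (TCP) lies between the finger pads; the fingertips stand 25 mm ahead of it and the grasp point (between the pads) lies 6 mm ahead of it; z points along the fingers, y is the line along which they close (so a half turn about z gives the same grasp; the last joint's range is limited). The gripper opens to 85 mm and grips with 20 to 120 N. Pads are 22 mm wide; open, the fingers measure 114 mm over their backs; the gripper's body (76 mm by 85 mm) begins 54 mm behind the grasp point. The pads swing forward as they close: fully open they stand 13 mm farther back than shut.
Start: joints at [-1.102, 0.689, -0.195, 1.565, 0.157, 0.902, -0.215], TCP at [263.252, 566.878, 256.317] pointing down, gripper open.
Joint ranges: [-3.01, 3.01], [-0.46, 2.08], [-1.47, 1.51], [0.13, 2.56], [-1, 4.14], [0.04, 2.09], [-2.66, 2.66]. Speed limits (rad/s): [2.57, 2.57, 3.14, 3.14, 3.14, 3.14, 3.14].

### API

Orientations are given as a 3x3 rotation matrix whose columns are the frame's x, y, z axes.
In Python, from bench import robot gives the robot as it stands.
- The arm moves only by the tool step_arm, never from a script. Its argument "increments" is one flat list of numbers, 7 for each row, row after row: the closure, from 0 (fully open) to 1 (shut), then the shift along the tool's x, y, z in cm, then the turn, a rotation vector about the tool's x, y, z in degrees. A call has 1 to 10 rows; each row is the pose to reach, as a shift and turn from the pose commanded when the call began, along the tool's axes at that moment; what a row does not reach only later rows make up. A row lasts 1/12 s, in which the tool goes at most 41.7 mm and 7.16 degrees, less where a joint would pass 70% of its speed; a pose out of reach is approached as far as the arm can. A call with a gripper value outside its range is refused whole. The fingers move at their own pace and stop on an object; "newtons" is the grip in N (left out, the last holds). Time passes only in rows, so rows that repeat a pose let the fingers close. It gives the time, the measured TCP pose, the force, the opening and the grip force at its end, in the units of the state.
- robot.get_obs(): the state, without advancing time (a new reading comes with each control period).
- robot.capture(name): name is "scene" or "top"; returns a dict with "image" (400x640x3 uint8, red, green, blue), "range_z" (400x640 float32, mm along the optical axis (not along the pixel's ray), 0 where there is no reading), "K" (3x3 intrinsics, pixels), "R" (3x3) and "t" (3): a world point X has camera coordinates R X + t. Camera axes: x right, y down, z forward; pixel columns grow to the right and rows downward; lengths in mm; the calibration is good to about 2 mm. A picture is of the moment at which its call begins.
- robot.sign_off(): hands the job in; it is judged then, once.
The state is a dict: "clock": time; "joints": joint angles; "qd": joint speeds; "effort": joint torques, N m; "position": TCP position; "tcp_rot": TCP orientation; "ft_force": force on the tool from outside, world axes, zero at the start; "wrist_torque": the same for the moment, N m; "opening": opening from 0.0 (shut) to 1.0 (fully open); "grasp_force": force on a finger pad.
Only numpy, scipy, OpenCV 4.12 (cv2) and the standard library are available. Lean on these libraries where they do the work, as an engineer would, in place of code of your own. Each camera call takes 0.05 s, during which the arm holds its last target. There are 200 camera calls.

## Working session

There is one attempt and no reset: what is moved stays moved. The work goes in short steps, Python scripts to look and compute and a tool call to move; the robot and the scene stay as the last step left them, time stands still between calls to the robot, and variables do not carry over. Pictures are saved under pics/ and viewed, at most 14 in all, crops included, and the job is handed in when it is done.

Besides the shell and the picture viewer there is one more tool, called after "Emit:" as name(argument=value, ...) on one line, values as JSON. step_arm: Moves the arm, as the interface text tells. Its arguments: {"type":"object","properties":{"increments":{"type":"array","items":{"type":"number"}},"newtons":{"type":"number"}},"required":["increments"]}

```bash
mkdir -p pics
cat > h.py <<'E'
import cv2,numpy as np
from bench import robot
def snap(n,f):
    c=robot.capture(n); cv2.imwrite('pics/'+f+'.png',c['image'][:,:,::-1]); np.savez(f,**c); return c
def world(c):
    K,R,t=c['K'],c['R'],c['t']; z=c['range_z'].astype(float)
    v,u=np.mgrid[:400,:640]
    P=np.stack([(u-K[0,2])/K[0,0]*z,(v-K[1,2])/K[1,1]*z,z],-1)
    W=(P-t)@R; W[z==0]=np.nan; return W
E
python3 - <<'E'
from h import *
for n in('scene','top'):
    c=snap(n,n+'0'); print(n,c['K'].tolist(),c['R'].round(3).tolist(),c['t'].round(1).tolist())
o=robot.get_obs(); print(o['tcp_rot'],o['clock'],o['position'])
E
```

```text
scene [[369.90001590128935, 0.0, 316.6386201669869], [0.0, 369.90001590128935, 199.74300371433947], [0.0, 0.0, 1.0]] [[-0.557, 0.83, -0.016], [0.646, 0.422, -0.637], [-0.522, -0.365, -0.771]] [255.9, -223.8, 1330.9]
top [[459.0500768978122, 0.0, 318.08607986180596], [0.0, 459.0500768978122, 201.77943362001048], [0.0, 0.0, 1.0]] [[0.013, -1.0, 0.006], [-0.987, -0.014, -0.16], [0.16, -0.004, -0.987]] [0.6, 439.2, 1402.7]
[[-9.06966262e-01  4.21202832e-01 -6.10890154e-04]
 [ 4.21203261e-01  9.06964902e-01 -1.57492867e-03]
 [-1.09308489e-04 -1.68571610e-03 -9.99998573e-01]] 0.1 [263.06719406 566.32514423 255.55817872]
```

View pics/scene0.png

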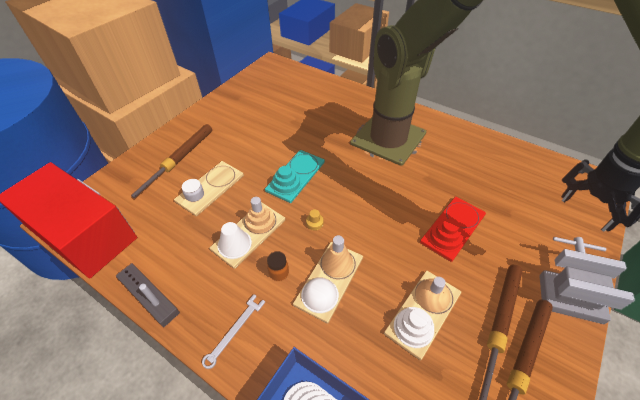

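View pics/top0.png

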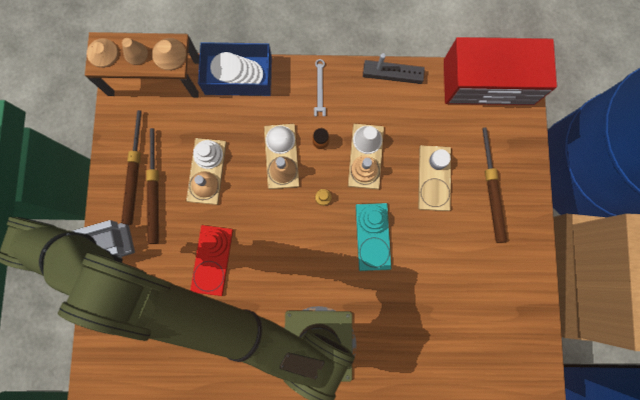

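```bash
cat > m.py <<'E'
from h import *
def measure(ts=('top0','scene0'),verbose=1):
    c=[np.load(f+'.npz') for f in ts]; out={}
    Ws=[world(x) for x in c]
    # approx centres from top image pixels (board middles)
    for name,(u,v) in dict(step=(206,171),dome=(282,156),cone=(366,156),spare=(435,178)).items():
        K,R,t=c[0]['K'],c[0]['R'],c[0]['t']
        d=R.T@np.linalg.solve(K,[u,v,1.]); C=-R.T@t; p=C+d*(15-C[2])/d[2]
        for i,W in enumerate(Ws):
            near=np.hypot(*(W[...,:2]-p[:2]).transpose(2,0,1))<125
            m=near&(W[...,2]>9)&(W[...,2]<21)
            r=cv2.minAreaRect(W[m][:,:2].astype(np.float32))
            print(name,ts[i],'rect',np.round(r[0],1),np.round(r[1],1),round(r[2],1), 'medz',np.median(W[m][:,2]).round(1))
            q=near&(W[...,2]>40)&(W[...,2]<160)
            lab=cv2.connectedComponents(q.astype(np.uint8))[1]
            for k in range(1,lab.max()+1):
                P=W[lab==k]
                if len(P)<15: continue
                zt=np.percentile(P[:,2],97); T=P[P[:,2]>zt-6]; rr=cv2.minEnclosingCircle(T[:,:2].astype(np.float32))
                print('   blob top z',zt.round(1),'mean',T[:,:2].mean(0).round(1),'circ',np.round(rr[0],1),round(rr[1],1),len(T))
measure()
E
python3 m.py
python3 - <<'E'
import cv2
a=cv2.imread('pics/top0.png')[110:220,180:465]; cv2.imwrite('pics/crop.png',cv2.resize(a,None,fx=2.8,fy=2.8,interpolation=2))
E
```

```text
step top0 rect [540.3 367.1] [101.2 210.9] 85.2 medz 14.7
   blob top z 80.0 mean [593.1 361.8] circ [592.9 362.5] 20.4 93
   blob top z 95.7 mean [494.2 367.5] circ [494.8 368.3] 13.6 57
step scene0 rect [539.4 368.9] [ 99.9 211.2] 85.3 medz 15.8
   blob top z 95.4 mean [495.1 369.8] circ [493.9 369.7] 14.2 111
   blob top z 79.5 mean [593.2 364.8] circ [592.4 364.6] 21.0 268
dome top0 rect [591.  126.5] [190.7 225.4] 63.8 medz 14.9
   blob top z 59.8 mean [644.1 132.3] circ [644.  130.9] 30.8 146
   blob top z 73.3 mean [639.7  16. ] circ [640.3  14.5] 17.2 32
   blob top z 130.1 mean [544.9 121.1] circ [545.3 121. ] 14.1 63
dome scene0 rect [596.3  98.3] [210.6 161.5] 5.4 medz 15.5
   blob top z 130.0 mean [545.2 122.7] circ [545.4 121.3] 14.6 94
   blob top z 71.8 mean [640.7  17.5] circ [641.5  13.2] 19.4 63
   blob top z 58.0 mean [646.3 134.5] circ [646.1 133.8] 29.7 369
cone top0 rect [ 598.4 -149.4] [225.8 148.3] 10.0 medz 14.8
   blob top z 94.4 mean [ 649.9 -151.5] circ [ 650.2 -150.3] 22.3 113
   blob top z 116.1 mean [ 550.7 -139.2] circ [ 550.7 -139.5] 14.0 62
cone scene0 rect [ 596.9 -145.4] [101.9 210.8] 85.3 medz 15.1
   blob top z 115.6 mean [ 552.  -136.7] circ [ 551.3 -137.7] 14.0 72
   blob top z 92.9 mean [ 650.9 -148.2] circ [ 650.1 -148.6] 22.6 187
spare top0 rect [ 528.4 -378.6] [123.3 211.5] 87.9 medz 14.5
   blob top z 64.8 mean [ 580.6 -378.4] circ [ 581.6 -378.1] 27.6 132
spare scene0 rect [ 528.8 -366.6] [103.  209.4] 87.4 medz 14.6
   blob top z 62.2 mean [ 582.2 -375.9] circ [ 581.5 -377.7] 28.0 193
```

View pics/crop.png

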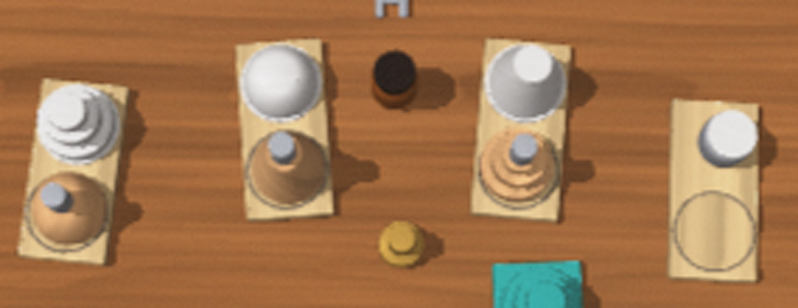

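```bash
cat > m2.py <<'E'
from h import *
c=[np.load(f+'.npz') for f in('top0','scene0')]
for name,p in dict(step=(540,368),dome=(595,127),cone=(598,-144),spare=(529,-372)).items():
    for x in c:
        W=world(x); hsv=cv2.cvtColor(x['image'],cv2.COLOR_RGB2HSV)
        m=((np.hypot(*(W[...,:2]-p).transpose(2,0,1))<122)&(W[...,2]>11)&(W[...,2]<18)).astype(np.uint8)
        n,l,s,_=cv2.connectedComponentsWithStats(m,connectivity=4)
        m=l==1+np.argmax(s[1:,4])
        r=cv2.minAreaRect(W[m][:,:2].astype(np.float32)); b=r[2]-90 if r[1][1]>r[1][0] else r[2]
        d=np.array([np.cos(np.radians(b)),np.sin(np.radians(b))])
        print(name,np.round(r[0],1),np.round(r[1],1),round(b,1),'ring',(r[0]-50*d).round(1),'shell',(r[0]+53*d).round(1))
E
python3 m2.py
```

```text
step [528.5 334.7] [34.3 95.8] -3.7 ring [478.6 338. ] shell [581.4 331.3]
step [539.4 368.9] [ 99.9 211.2] -4.7 ring [489.6 373. ] shell [592.2 364.6]
dome [584.2 126.6] [ 86.4 100.5] -88.7 ring [583.1 176.6] shell [585.5  73.7]
dome [593.4 128.7] [210.6 100.1] 5.4 ring [543.6 124. ] shell [646.2 133.7]
cone [ 605.  -147.2] [99.9 67.2] 86.0 ring [ 601.5 -197.1] shell [608.6 -94.3]
cone [ 572.2 -142.8] [100.7 161.4] -4.8 ring [ 522.4 -138.6] shell [ 625.  -147.2]
spare [ 528.7 -367.5] [ 99.8 210.3] -2.7 ring [ 478.8 -365.2] shell [ 581.7 -370. ]
spare [ 528.7 -366.6] [102.9 209.1] -2.6 ring [ 478.7 -364.4] shell [ 581.6 -369. ]
```

Emit:
step_arm(increments=[0,-2.8,-2.6,0,0,0,-4,0,-5.6,-5.2,0,0,0,-9,0,-8.4,-7.8,0,0,0,-14,0,-11.2,-10.4,0,0,0,-19,0,-14,-13,0,0,0,-24.9,0,-16.8,-15.6,0,0,0,-24.9,0,-19.6,-18.2,0,0,0,-24.9,0,-22.4,-20.8,0,0,0,-24.9,0,-25.2,-23.4,0,0,0,-24.9,0,-28,-26,0,0,0,-24.9], newtons=60)

```text
clock: 0.93
position: [407.9, 211.2, 256.2]
tcp_rot: [[-1.0, -0.0, -0.0], [-0.0, 1.0, -0.0], [0.0, -0.0, -1.0]]
ft_force: [0.7, -0.1, 0.3]
opening: 0.998
grasp_force: 0.0
```

Emit:
step_arm(increments=[0,-1.5,-3.6,0,0,0,0,0,-3,-7.2,0,0,0,0,0,-4.5,-10.8,0,0,0,0,0,-6,-14.4,0,0,0,0,0,-7.5,-18,0,0,0,0,0,-9,-21.6,0,0,0,0,0,-10.5,-25.2,0,0,0,0,0,-12,-28.8,0,0,0,0,0,-13.5,-32.4,0,0,0,0,0,-14.3,-35,0,0,0,0])

```text
clock: 1.77
position: [551.5, -141.4, 255.8]
tcp_rot: [[-1.0, 0.004, 0.0], [0.004, 1.0, -0.002], [-0.0, -0.002, -1.0]]
ft_force: [0.0, -0.9, 0.4]
opening: 0.996
grasp_force: 0.0
```

Emit:
step_arm(increments=[0,0,0,0,0,0,0,0,0,0,0,0,0,0,0,0,0,0,0,0,0])

```text
clock: 2.02
position: [550.2, -136.0, 255.9]
tcp_rot: [[-1.0, -0.0, -0.001], [-0.0, 1.0, 0.001], [0.001, 0.001, -1.0]]
ft_force: [0.4, 0.8, 0.1]
opening: 0.999
grasp_force: 0.0
```

```bash
python3 -c "
from h import *
snap('scene','s1')
import cv2
a=cv2.imread('pics/s1.png')[80:330,180:420]; cv2.imwrite('pics/s1c.png',cv2.resize(a,None,fx=2.4,fy=2.4,interpolation=2))"
```

```text
(no output)
```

View pics/s1c.png

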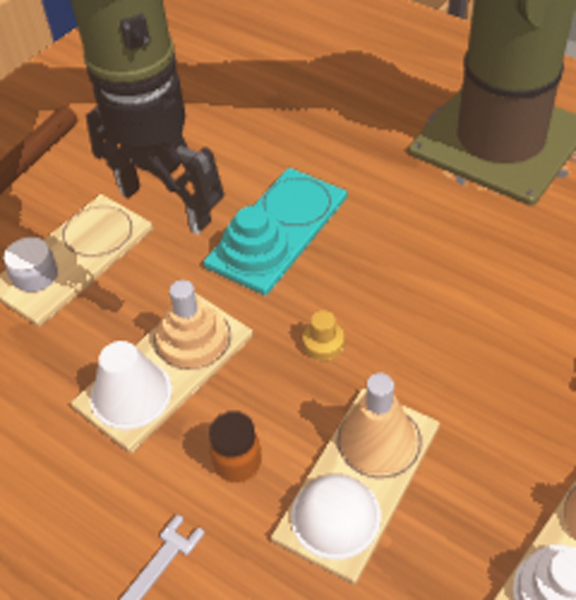

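Emit:
step_arm(increments=[0,0,-0.1,2.5,0,0,0,0,0,-0.1,5,0,0,0,0,0,-0.1,7.5,0,0,0,0,0,-0.1,10,0,0,0,0,0,-0.1,12,0,0,0,0,0,-0.1,13.5,0,0,0,0,0,-0.1,14.3,0,0,0,0,0,-0.1,14.8,0,0,0,0,0,-0.1,14.8,0,0,0,0,0,-0.1,14.8,0,0,0])

```text
clock: 2.9
position: [551.1, -137.3, 109.0]
tcp_rot: [[-1.0, -0.001, 0.001], [-0.001, 1.0, 0.0], [-0.001, 0.0, -1.0]]
ft_force: [-0.0, 1.1, 0.0]
opening: 1.001
grasp_force: 0.0
```

Emit:
step_arm(increments=[0.3,0,0,0,0,0,0,0.5,0,0,0,0,0,0,0.6,0,0,0,0,0,0,0.7,0,0,0,0,0,0,0.8,0,0,0,0,0,0,1,0,0,0,0,0,0,1,0,0,0,0,0,0,1,0,0,0,0,0,0])

```text
clock: 3.57
position: [550.9, -138.3, 108.6]
tcp_rot: [[-1.0, 0.001, 0.001], [0.001, 1.0, -0.001], [-0.001, -0.001, -1.0]]
ft_force: [0.2, -0.6, 3.9]
opening: 0.31
grasp_force: 58.8
```

Emit:
step_arm(increments=[1,0,0,-0.5,0,0,0,1,0,0,-2,0,0,0,1,0,0,-4,0,0,0,1,0,0,-6,0,0,0,1,0,0,-8,0,0,0,1,0,0,-9,0,0,0,1,0,0,-9,0,0,0])

```text
clock: 4.15
position: [551.7, -137.7, 200.1]
tcp_rot: [[-1.0, 0.0, 0.004], [0.0, 1.0, -0.0], [-0.004, -0.0, -1.0]]
ft_force: [0.6, -0.8, -3.5]
opening: 0.309
grasp_force: 59.5
```

Emit:
step_arm(increments=[1,0.3,-1,0,0,0,0,1,1,-3,0,0,0,0,1,1.9,-6,0,0,0,0,1,2.9,-9,0,0,0,0,1,3.8,-12,0,0,0,0,1,4.8,-15,0,0,0,0,1,5.7,-18,0,0,0,0,1,6.5,-20.5,0,0,0,0,1,7,-22,0,0,0,0,1,7.2,-22.7,0,0,0,0])

```text
clock: 4.98
position: [474.6, -369.0, 195.9]
tcp_rot: [[-1.0, 0.006, -0.005], [0.006, 1.0, -0.0], [0.005, -0.001, -1.0]]
ft_force: [-0.8, -1.1, -3.9]
opening: 0.315
grasp_force: 59.5
```

Emit:
step_arm(increments=[1,0,0,2,0,0,0,1,0,0,4,0,0,0,1,0,0,6,0,0,0,1,0,0,7.5,0,0,0,1,0,0,8,0,0,0,1,0,0,8.3,0,0,0,1,0,0,8.5,0,0,0,1,0,0,8.5,0,0,0])

```text
clock: 5.65
position: [479.0, -364.7, 113.4]
tcp_rot: [[-1.0, -0.0, 0.001], [-0.0, 1.0, 0.0], [-0.001, 0.0, -1.0]]
ft_force: [0.1, -1.8, -3.2]
opening: 0.311
grasp_force: 59.6
```

```bash
python3 -c "
from h import *
snap('scene','s2');snap('top','t2')
import cv2,numpy as np
a=cv2.resize(cv2.imread('pics/s2.png')[130:250,150:290],None,fx=3,fy=3,interpolation=2)
b=cv2.resize(cv2.imread('pics/t2.png')[110:230,340:470],None,fx=3,fy=3,interpolation=2)
cv2.imwrite('pics/c2.png',np.hstack([a,b])[:,:800])
print(robot.get_obs()['position'],robot.get_obs()['ft_force'])"
```

```text
[ 479.1408282  -365.0518871   114.03257098] [ 1.26527513 -0.41285074 -3.32456381]
```

View pics/c2.png

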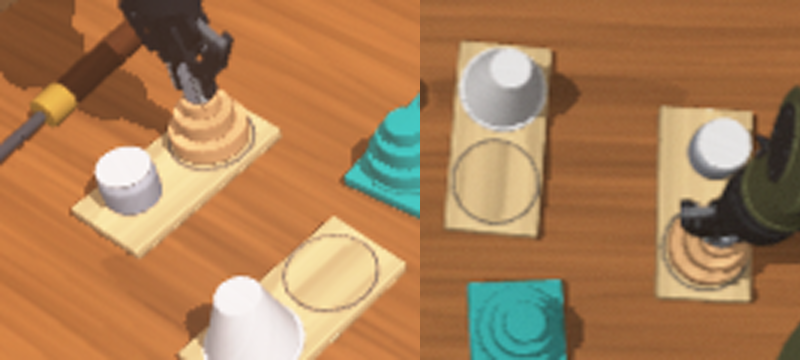

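Emit:
step_arm(increments=[1,0,0,0.2,0,0,0,1,0,0,0.4,0,0,0,1,0,0,0.5,0,0,0,1,0,0,0.55,0,0,0,1,0,0,0.55,0,0,0])

```text
clock: 6.17
position: [478.8, -365.2, 108.6]
tcp_rot: [[-1.0, 0.0, 0.001], [0.0, 1.0, -0.001], [-0.001, -0.001, -1.0]]
ft_force: [-1.3, -0.0, 3.9]
opening: 0.313
grasp_force: 60.3
```

Emit:
step_arm(increments=[0.5,0,0,0,0,0,0,0.2,0,0,0,0,0,0,0,0,0,0,0,0,0,0,0,0,0,0,0,0,0,0,0,0,0,0,0,0,0,0,-2,0,0,0,0,0,0,-5,0,0,0,0,0,0,-8,0,0,0,0,0,0,-10,0,0,0,0,0,0,-10,0,0,0])

```text
clock: 7.0
position: [481.2, -366.1, 212.3]
tcp_rot: [[-1.0, 0.001, 0.007], [0.001, 1.0, -0.004], [-0.007, -0.004, -1.0]]
ft_force: [0.3, -0.1, -0.0]
opening: 0.999
grasp_force: 0.0
```

Emit:
step_arm(increments=[0,-0.5,-4,0,0,0,0,0,-0.6,4,0,0,0,0,0,-1,8,0,0,0,0,0,-1.7,12,0,0,0,0,0,-2.3,16,0,0,0,0,0,-3,20,0,0,0,0,0,-3.7,24,0,0,0,0,0,-4.3,28,0,0,0,0,0,-5,32,0,0,0,0,0,-5.5,36,0,0,0,0])

```text
clock: 7.83
position: [529.4, -31.3, 207.2]
tcp_rot: [[-1.0, 0.0, -0.001], [0.0, 1.0, 0.0], [0.001, 0.0, -1.0]]
ft_force: [1.1, -0.7, -0.2]
opening: 1.001
grasp_force: 0.0
```

Emit:
step_arm(increments=[0,0,0,0,0,0,0,0,0,0,0,0,0,0,0,0,0,0,0,0,0])

```text
clock: 8.08
position: [529.1, -33.6, 207.2]
tcp_rot: [[-1.0, -0.0, -0.001], [-0.0, 1.0, -0.001], [0.001, -0.001, -1.0]]
ft_force: [-0.0, -0.4, 0.5]
opening: 1.0
grasp_force: 0.0
```

```bash
sed -i "s/'top0','scene0'/'t3','s3'/" m2.py; python3 -c "
from h import *
snap('scene','s3');snap('top','t3');print(robot.get_obs()['position'])"; python3 m2.py; sed 's/^measure()/measure(("t3","s3"))/' m.py > m3.py; python3 m3.py
```

```text
[529.07991802 -35.26560581 207.28211851]
step [486.  371.5] [100.6 101.2] -4.4 ring [436.1 375.3] shell [538.8 367.4]
step [540.2 368.8] [100.1 210.6] -4.7 ring [490.3 372.9] shell [593.  364.5]
dome [590.9 126.8] [ 74. 100.] -85.0 ring [586.6 176.6] shell [595.5  74. ]
dome [593.1 128.8] [210.3 100.4] 5.6 ring [543.4 123.9] shell [645.9 134. ]
cone [ 690.2 -186.3] [49. 16.] 57.3 ring [ 663.2 -228.3] shell [ 718.9 -141.7]
cone [ 597.  -144.6] [101.7 210.3] -4.5 ring [ 547.1 -140.7] shell [ 649.8 -148.8]
spare [ 559.3 -368.9] [ 98.5 149. ] -2.0 ring [ 509.3 -367.2] shell [ 612.3 -370.7]
spare [ 528.3 -366. ] [102.2 209.7] -2.6 ring [ 478.4 -363.7] shell [ 581.3 -368.4]
step t3 rect [541.8 381. ] [129.6 211.3] 85.4 medz 14.7
   blob top z 79.8 mean [593.3 362. ] circ [592.7 363.1] 20.7 114
   blob top z 97.1 mean [494.8 368.2] circ [493.8 368. ] 14.0 51
step s3 rect [540.2 368.8] [100.1 210.6] 85.3 medz 15.9
   blob top z 95.8 mean [494.9 369.4] circ [493.3 369.3] 14.0 108
   blob top z 79.5 mean [593.1 364.7] circ [592.5 364.1] 21.0 270
dome t3 rect [595.9 104.9] [211.1 195.5] 5.5 med
[... 339 characters left out ...]
71.9 mean [640.5  17.5] circ [641.8  13.5] 19.3 61
   blob top z 58.3 mean [646.9 134.5] circ [646.9 135. ] 28.9 347
cone t3 rect [ 644.1 -123.7] [ 46.6 188.4] 34.7 medz 14.2
cone s3 rect [ 596.5 -144.6] [101.7 211.3] 85.5 medz 15.3
   blob top z 92.5 mean [ 650.8 -148.1] circ [ 649.9 -149.4] 22.6 190
spare t3 rect [ 528.3 -381.5] [124.4 212.2] 88.7 medz 14.4
   blob top z 64.4 mean [ 581.7 -378.1] circ [ 582.1 -377.7] 27.5 150
   blob top z 117.3 mean [ 478.6 -363.9] circ [ 478.6 -364.2] 13.5 57
spare s3 rect [ 528.3 -366. ] [105.8 209.7] 88.5 medz 14.5
   blob top z 114.9 mean [ 480.  -363.1] circ [ 480.6 -365.1] 14.7 53
   blob top z 61.7 mean [ 582.2 -375.9] circ [ 582.1 -377.4] 28.8 197
```

Emit:
step_arm(increments=[0,-0.4,3,0,0,0,0,0,-0.8,6.5,0,0,0,0,0,-1.2,10,0,0,0,0,0,-1.5,13,0,0,0,0,0,-1.6,15,0,0,0,0,0,-1.6,15.6,0,0,0,0,0,-1.6,15.6,0,0,0,0,0,-1.6,15.6,0,0,0,0,0,-1.6,15.6,0,0,0,0,0,-1.6,15.6,0,0,0,0])

```text
clock: 9.02
position: [545.8, 120.0, 207.6]
tcp_rot: [[-1.0, 0.004, -0.0], [0.004, 1.0, -0.002], [0.0, -0.002, -1.0]]
ft_force: [-0.2, 0.3, -0.3]
opening: 0.999
grasp_force: 0.0
```

```bash
python3 -c "
from h import *
print(robot.get_obs()['position'])
for i in range(3): robot.capture('top'); print(robot.get_obs()['position'])"
```

```text
[545.75463501 119.95984576 207.63121323]
[545.76610742 120.51229381 207.70724132]
[545.73366437 121.02769632 207.75367514]
[545.73524799 121.45890252 207.7882168 ]
```

Emit:
step_arm(increments=[0,0,0,2.5,0,0,0,0,0,0,5,0,0,0,0,0,0,7,0,0,0,0,0,0,8,0,0,0,0,0,0,8.6,0,0,0,0,0,0,8.6,0,0,0,0,0,0,8.6,0,0,0])

```text
clock: 9.75
position: [546.1, 122.9, 122.3]
tcp_rot: [[-1.0, 0.0, 0.001], [0.0, 1.0, 0.0], [-0.001, 0.0, -1.0]]
ft_force: [-0.1, 0.4, 0.1]
opening: 0.995
grasp_force: 0.0
```

Emit:
step_arm(increments=[0.3,0,0,0,0,0,0,0.5,0,0,0,0,0,0,0.6,0,0,0,0,0,0,0.7,0,0,0,0,0,0,0.8,0,0,0,0,0,0,1,0,0,0,0,0,0,1,0,0,0,0,0,0,1,0,0,0,0,0,0])

```text
clock: 10.42
position: [545.9, 122.5, 122.1]
tcp_rot: [[-1.0, 0.001, 0.001], [0.001, 1.0, -0.0], [-0.001, -0.0, -1.0]]
ft_force: [-0.4, -0.7, 5.4]
opening: 0.314
grasp_force: 58.9
```

Emit:
step_arm(increments=[1,0,0,-0.5,0,0,0,1,0,0,-2,0,0,0,1,0,0,-4,0,0,0,1,0,0,-6,0,0,0,1,0,0,-8,0,0,0,1,0,0,-9,0,0,0,1,0,0,-9,0,0,0,1,0,0,-9,0,0,0,1,0,0,-9,0,0,0])

```text
clock: 11.17
position: [544.7, 122.4, 210.5]
tcp_rot: [[-1.0, 0.0, -0.003], [0.0, 1.0, -0.001], [0.003, -0.001, -1.0]]
ft_force: [0.2, -1.2, -3.5]
opening: 0.308
grasp_force: 59.6
```

Emit:
step_arm(increments=[1,0,-1,0,0,0,0,1,0,-3.5,0,0,0,0,1,0,-7,0,0,0,0,1,0,-10.5,0,0,0,0,1,-0.1,-14,0,0,0,0,1,-0.1,-17.5,0,0,0,0,1,-0.2,-21,0,0,0,0,1,-0.2,-24,0,0,0,0,1,-0.2,-26,0,0,0,0,1,-0.2,-26.4,0,0,0,0])

```text
clock: 12.0
position: [545.6, -148.5, 210.2]
tcp_rot: [[-1.0, 0.009, -0.003], [0.009, 1.0, -0.004], [0.003, -0.004, -1.0]]
ft_force: [-0.4, -0.9, -3.2]
opening: 0.305
grasp_force: 59.8
```

Emit:
step_arm(increments=[1,0,0,0,0,0,0,1,0,0,2,0,0,0,1,0,0,4,0,0,0,1,0,0,6,0,0,0,1,0,0,7.5,0,0,0,1,0,0,8,0,0,0,1,0,0,8.4,0,0,0,1,0,0,8.4,0,0,0,1,0,0,8.4,0,0,0])

```text
clock: 12.75
position: [548.1, -140.6, 128.3]
tcp_rot: [[-1.0, -0.001, 0.001], [-0.001, 1.0, 0.0], [-0.001, 0.0, -1.0]]
ft_force: [-0.2, -0.5, -3.4]
opening: 0.314
grasp_force: 59.9
```

```bash
python3 -c "
from h import *
snap('scene','s4');snap('top','t4')
import cv2,numpy as np
a=cv2.resize(cv2.imread('pics/s4.png')[180:280,200:290],None,fx=4.4,fy=4.4,interpolation=2)
b=cv2.resize(cv2.imread('pics/t4.png')[110:210,330:420],None,fx=4.4,fy=4.4,interpolation=2)
cv2.imwrite('pics/c4.png',np.hstack([a,b])[:,:800])
print(robot.get_obs()['position'],robot.get_obs()['ft_force'])"
```

```text
[ 548.31656772 -141.04663444  128.69903925] [ 0.55652086  0.41842436 -3.28820123]
```

View pics/c4.png

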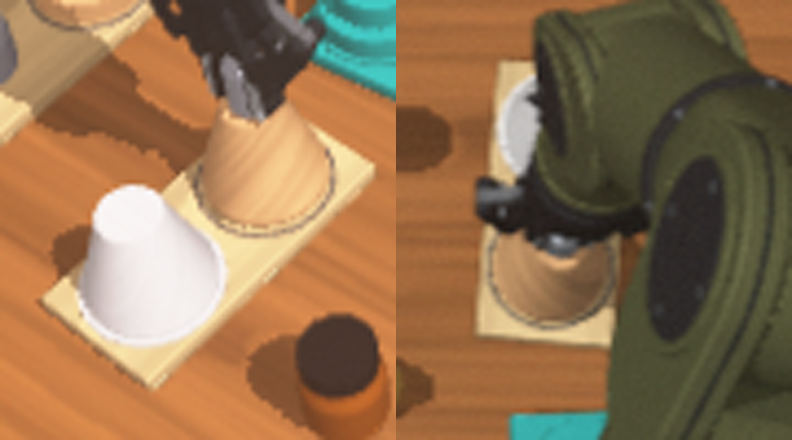

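Emit:
step_arm(increments=[1,0,0,0.2,0,0,0,1,0,0,0.4,0,0,0,1,0,0,0.55,0,0,0,1,0,0,0.65,0,0,0,1,0,0,0.65,0,0,0])

```text
clock: 13.27
position: [547.8, -141.6, 122.1]
tcp_rot: [[-1.0, 0.001, 0.001], [0.001, 1.0, -0.001], [-0.001, -0.001, -1.0]]
ft_force: [-1.4, -0.8, 4.3]
opening: 0.313
grasp_force: 60.4
```

Emit:
step_arm(increments=[0.5,0,0,0,0,0,0,0.2,0,0,0,0,0,0,0,0,0,0,0,0,0,0,0,0,0,0,0,0,0,0,0,0,0,0,0,0,0,0,-2,0,0,0,0,0,0,-5,0,0,0,0,0,0,-8,0,0,0,0,0,0,-9,0,0,0,0,0,0,-9,0,0,0])

```text
clock: 14.1
position: [549.4, -141.4, 214.0]
tcp_rot: [[-1.0, 0.001, 0.006], [0.001, 1.0, -0.001], [-0.006, -0.001, -1.0]]
ft_force: [0.5, -0.2, 0.1]
opening: 1.001
grasp_force: 0.0
```

Emit:
step_arm(increments=[0,0.2,2,0,0,0,0,0,0.6,5.5,0,0,0,0,0,1,9,0,0,0,0,0,1.3,12.5,0,0,0,0,0,1.7,16,0,0,0,0,0,2,19.5,0,0,0,0,0,2.4,23,0,0,0,0,0,2.8,26.5,0,0,0,0,0,3.1,30,0,0,0,0,0,3.5,33.5,0,0,0,0])

```text
clock: 14.93
position: [511.6, 194.9, 209.7]
tcp_rot: [[-1.0, 0.0, -0.002], [0.0, 1.0, -0.001], [0.002, -0.001, -1.0]]
ft_force: [0.2, -0.1, 0.4]
opening: 1.002
grasp_force: 0.0
```

Emit:
step_arm(increments=[0,0.4,3.5,0,0,0,0,0,0.8,7,0,0,0,0,0,1.2,10.5,0,0,0,0,0,1.6,14,0,0,0,0,0,1.8,16.5,0,0,0,0,0,1.8,17.5,0,0,0,0,0,1.8,17.5,0,0,0,0,0,1.8,17.5,0,0,0,0])

```text
clock: 15.6
position: [494.6, 367.1, 210.0]
tcp_rot: [[-1.0, 0.001, -0.001], [0.001, 1.0, -0.003], [0.001, -0.003, -1.0]]
ft_force: [-0.3, -0.3, -0.2]
opening: 0.998
grasp_force: 0.0
```

```bash
python3 -c "
from h import *
for i in range(5): robot.capture('top'); print(robot.get_obs()['position'])
snap('scene','s5')"; sed 's/^measure()/measure(("top0","s5"))/' m.py > m3.py; python3 m3.py|grep -A3 'cone s5'
```

```text
[495.14626408 365.95874049 210.22941285]
[495.4710169  365.600824   210.50620879]
[495.60040341 365.77903047 210.80662792]
[495.55302446 366.15458986 211.02469895]
[495.45216691 366.66776057 211.23393734]
cone s5 rect [ 597.1 -144.8] [101.9 211.3] 85.4 medz 14.9
   blob top z 129.8 mean [ 547.8 -139.9] circ [ 547.1 -141.6] 14.8 70
   blob top z 92.7 mean [ 650.8 -148.4] circ [ 649.1 -148.3] 22.8 186
spare top0 rect [ 528.4 -378.6] [123.3 211.5] 87.9 medz 14.5
```

Emit:
step_arm(increments=[0,0,0,2.5,0,0,0,0,0,0,5,0,0,0,0,0,0,7.5,0,0,0,0,0,0,10,0,0,0,0,0,0,11.5,0,0,0,0,0,0,12.2,0,0,0,0,0,0,12.5,0,0,0,0,0,0,12.5,0,0,0,0,0,0,12.5,0,0,0])

```text
clock: 16.65
position: [495.3, 369.2, 87.3]
tcp_rot: [[-1.0, 0.001, 0.001], [0.001, 1.0, 0.001], [-0.001, 0.001, -1.0]]
ft_force: [-0.2, 0.5, 0.2]
opening: 1.001
grasp_force: 0.0
```

Emit:
step_arm(increments=[0.3,0,0,0,0,0,0,0.5,0,0,0,0,0,0,0.6,0,0,0,0,0,0,0.7,0,0,0,0,0,0,0.8,0,0,0,0,0,0,1,0,0,0,0,0,0,1,0,0,0,0,0,0,1,0,0,0,0,0,0])

```text
clock: 17.32
position: [494.9, 368.8, 86.8]
tcp_rot: [[-1.0, 0.0, 0.001], [0.0, 1.0, 0.0], [-0.001, 0.0, -1.0]]
ft_force: [-0.1, -0.7, 5.5]
opening: 0.311
grasp_force: 59.2
```

Emit:
step_arm(increments=[1,0,0,-0.5,0,0,0,1,0,0,-2,0,0,0,1,0,0,-4,0,0,0,1,0,0,-6,0,0,0,1,0,0,-8,0,0,0,1,0,0,-9,0,0,0,1,0,0,-9,0,0,0,1,0,0,-9,0,0,0,1,0,0,-9,0,0,0])

```text
clock: 18.07
position: [493.9, 368.0, 174.9]
tcp_rot: [[-1.0, 0.0, -0.002], [0.0, 1.0, -0.002], [0.002, -0.002, -1.0]]
ft_force: [-0.5, -0.3, -2.9]
opening: 0.312
grasp_force: 59.2
```

Emit:
step_arm(increments=[1,-0.2,-1,0,0,0,0,1,-0.7,-3.5,0,0,0,0,1,-1.4,-7,0,0,0,0,1,-2.1,-10.5,0,0,0,0,1,-2.8,-14,0,0,0,0,1,-3.5,-17.5,0,0,0,0,1,-4.2,-21,0,0,0,0,1,-4.7,-23.5,0,0,0,0,1,-4.9,-24.6,0,0,0,0,1,-4.9,-24.6,0,0,0,0])

```text
clock: 18.9
position: [543.7, 117.1, 175.2]
tcp_rot: [[-1.0, 0.007, -0.002], [0.007, 1.0, -0.004], [0.002, -0.004, -1.0]]
ft_force: [-0.2, -0.0, -3.9]
opening: 0.307
grasp_force: 59.6
```

Emit:
step_arm(increments=[1,0,0,0,0,0,0,1,0,0,2,0,0,0,1,0,0,4,0,0,0,1,0,0,6,0,0,0,1,0,0,7.5,0,0,0,1,0,0,8,0,0,0,1,0,0,8.4,0,0,0,1,0,0,8.4,0,0,0,1,0,0,8.4,0,0,0])

```text
clock: 19.65
position: [543.9, 123.8, 92.9]
tcp_rot: [[-1.0, -0.001, 0.001], [-0.001, 1.0, 0.001], [-0.001, 0.001, -1.0]]
ft_force: [0.9, -0.2, -2.5]
opening: 0.313
grasp_force: 59.6
```

```bash
python3 -c "
from h import *
snap('scene','s6');snap('top','t6')
import cv2,numpy as np
a=cv2.resize(cv2.imread('pics/s6.png')[220:340,280:380],None,fx=4,fy=4,interpolation=2)
b=cv2.resize(cv2.imread('pics/t6.png')[110:230,240:340],None,fx=4,fy=4,interpolation=2)
cv2.imwrite('pics/c6.png',np.hstack([a,b])[:,:800])
print(robot.get_obs()['position'],robot.get_obs()['ft_force'])"; sed -i "s/'t3','s3'/'t6','s6'/" m2.py; python3 m2.py|head -2
```

```text
[544.2387225  123.35168516  93.20824788] [ 0.72024689  0.28070558 -1.86694457]
step [505.3 371.4] [103.2 140.7] -4.7 ring [455.5 375.5] shell [558.1 367.1]
step [539.  368.9] [100.  211.7] -4.7 ring [489.1 372.9] shell [591.8 364.6]
```

View pics/c6.png

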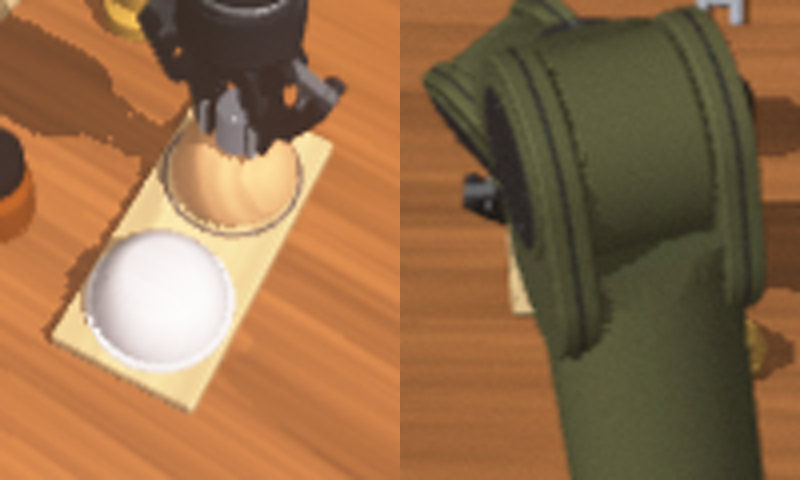

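The dome form hovers within the ring of the dome board (crop ~(232,185)). Lower and release.

Emit:
step_arm(increments=[1,0,0,0.2,0,0,0,1,0,0,0.4,0,0,0,1,0,0,0.55,0,0,0,1,0,0,0.65,0,0,0,1,0,0,0.65,0,0,0])

```text
clock: 20.17
position: [543.8, 122.7, 86.8]
tcp_rot: [[-1.0, 0.0, 0.001], [0.0, 1.0, -0.0], [-0.001, -0.0, -1.0]]
ft_force: [-1.1, -1.2, 6.2]
opening: 0.312
grasp_force: 61.0
```

Emit:
step_arm(increments=[0.5,0,0,0,0,0,0,0.2,0,0,0,0,0,0,0,0,0,0,0,0,0,0,0,0,0,0,0,0,0,0,0,0,0,0,0,0,0,0,-3,0,0,0,0,0,0,-6.5,0,0,0,0,0,0,-10,0,0,0,0,0,0,-12.5,0,0,0,0,0,0,-12.5,0,0,0])

```text
clock: 21.0
position: [546.6, 124.0, 215.9]
tcp_rot: [[-1.0, 0.001, 0.009], [0.001, 1.0, 0.003], [-0.009, 0.003, -1.0]]
ft_force: [0.6, 1.0, 0.2]
opening: 0.997
grasp_force: 0.0
```

Emit:
step_arm(increments=[0,0.3,-2,0,0,0,0,0.7,0.7,-5,0,0,0,0,0,1.1,-8.5,0,0,0,0,0,1.6,-12,0,0,0,0,0,2.1,-15.5,0,0,0,0,0,2.5,-19,0,0,0,0,0,3,-22.5,0,0,0,0,0,3.5,-26,0,0,0,0,0,3.9,-29.5,0,0,0,0,0,4.4,-33,0,0,0,0])

```text
clock: 21.83
position: [498.8, -208.9, 210.2]
tcp_rot: [[-1.0, 0.0, -0.001], [0.0, 1.0, 0.0], [0.001, 0.0, -1.0]]
ft_force: [0.7, -0.8, -0.9]
opening: 1.001
grasp_force: 0.0
```

Emit:
step_arm(increments=[0,0.5,-3.5,0,0,0,0,0,1,-7,0,0,0,0,0,1.5,-10.5,0,0,0,0,0,1.9,-13.5,0,0,0,0,0,2.1,-15.2,0,0,0,0,0,2.1,-15.7,0,0,0,0,0,2.1,-15.7,0,0,0,0,0,2.1,-15.7,0,0,0,0,0,2.1,-15.7,0,0,0,0])

```text
clock: 22.58
position: [479.4, -361.6, 210.7]
tcp_rot: [[-1.0, -0.003, 0.0], [-0.003, 1.0, 0.002], [-0.0, 0.002, -1.0]]
ft_force: [0.8, 0.9, -0.1]
opening: 1.001
grasp_force: 0.0
```

```bash
python3 -c "
from h import *
for i in range(4): robot.capture('top'); print(robot.get_obs()['position'])
snap('scene','s7');snap('top','t7')"; sed 's/^measure()/measure(("t7","s7"))/' m.py > m3.py; python3 m3.py|grep -A3 -E '(dome|spare) (s|t)7'
```

```text
[ 479.39095673 -361.71557194  210.80720203]
[ 479.34081552 -362.02039245  210.84224075]
[ 479.21747424 -362.43948318  210.90468351]
[ 479.05867125 -362.86878331  210.91598034]
dome t7 rect [592.8  94. ] [213.7 176.7] 0.5 medz 14.7
   blob top z 59.1 mean [645.4 132. ] circ [645.4 132.5] 29.4 167
   blob top z 73.5 mean [639.4  15.9] circ [640.6  14.4] 15.5 29
   blob top z 96.0 mean [542.6 122.5] circ [542.6 122.6] 13.9 54
dome s7 rect [595.8  98.5] [211.1 161.8] 5.3 medz 15.4
   blob top z 95.4 mean [543.8 124.4] circ [543.1 124. ] 14.1 89
   blob top z 72.2 mean [640.6  17.5] circ [642.3  15.4] 18.2 60
   blob top z 58.3 mean [646.2 134.3] circ [646.3 134.4] 29.4 354
--
spare t7 rect [ 529.5 -350.4] [135.4 211.2] 87.8 medz 14.4
   blob top z 65.2 mean [ 581.3 -378. ] circ [ 581.6 -377.8] 27.4 124
   blob top z 116.7 mean [ 478.8 -364.8] circ [ 477.5 -365.6] 14.4 60
spare s7 rect [ 528.3 -366.5] [105.1 210.6] 87.4 medz 14.5
   blob top z 115.8 mean [ 479.9 -362.9] circ [ 479.6 -363.5] 14.8 53
   blob top z 62.0 mean [ 582.1 -375.7] circ [ 582.5 -374.7] 28.7 194
```

Emit:
step_arm(increments=[0,0,0,2.5,0,0,0,0,0,0,5,0,0,0,0,0,0,7.5,0,0,0,0,0,0,9,0,0,0,0,0,0,10,0,0,0,0,0,0,10.3,0,0,0,0,0,0,10.3,0,0,0,0,0,0,10.3,0,0,0])

```text
clock: 23.55
position: [479.2, -364.4, 108.6]
tcp_rot: [[-1.0, 0.0, 0.001], [0.0, 1.0, -0.001], [-0.001, -0.001, -1.0]]
ft_force: [-0.5, -0.3, -0.4]
opening: 1.001
grasp_force: 0.0
```

Emit:
step_arm(increments=[0.3,0,0,0,0,0,0,0.5,0,0,0,0,0,0,0.6,0,0,0,0,0,0,0.7,0,0,0,0,0,0,0.8,0,0,0,0,0,0,1,0,0,0,0,0,0,1,0,0,0,0,0,0,1,0,0,0,0,0,0])

```text
clock: 24.22
position: [478.8, -364.6, 108.1]
tcp_rot: [[-1.0, 0.0, 0.001], [0.0, 1.0, -0.001], [-0.001, -0.001, -1.0]]
ft_force: [0.0, -1.2, 3.5]
opening: 0.311
grasp_force: 58.8
```

Emit:
step_arm(increments=[1,0,0,-0.5,0,0,0,1,0,0,-2,0,0,0,1,0,0,-4,0,0,0,1,0,0,-6,0,0,0,1,0,0,-8,0,0,0,1,0,0,-10,0,0,0,1,0,0,-12,0,0,0,1,0,0,-13,0,0,0,1,0,0,-13,0,0,0,1,0,0,-13,0,0,0])

```text
clock: 25.05
position: [478.1, -363.9, 237.3]
tcp_rot: [[-1.0, -0.0, -0.001], [-0.0, 1.0, 0.0], [0.001, 0.0, -1.0]]
ft_force: [0.1, 0.6, -3.7]
opening: 0.31
grasp_force: 59.4
```

Emit:
step_arm(increments=[1,0,1,0,0,0,0,1,0,3.5,0,0,0,0,1,-0.1,6.5,0,0,0,0,1,-0.1,9.5,0,0,0,0,1,-0.2,12.5,0,0,0,0,1,-0.2,15.5,0,0,0,0,1,-0.3,18.5,0,0,0,0,1,-0.3,21.5,0,0,0,0,1,-0.4,24.5,0,0,0,0,1,-0.4,27.5,0,0,0,0])

```text
clock: 25.88
position: [481.2, -86.9, 236.6]
tcp_rot: [[-1.0, -0.0, -0.003], [-0.0, 1.0, 0.001], [0.003, 0.001, -1.0]]
ft_force: [0.2, -0.2, -2.2]
opening: 0.308
grasp_force: 59.5
```

Emit:
step_arm(increments=[1,0,3,0,0,0,0,1,0,6,0,0,0,0,1,-0.1,9,0,0,0,0,1,-0.1,12,0,0,0,0,1,-0.2,15,0,0,0,0,1,-0.2,18,0,0,0,0,1,-0.3,21,0,0,0,0,1,-0.3,24,0,0,0,0,1,-0.4,27,0,0,0,0,1,-0.4,30,0,0,0,0])

```text
clock: 26.72
position: [485.0, 212.3, 236.4]
tcp_rot: [[-1.0, -0.001, -0.003], [-0.001, 1.0, -0.001], [0.003, -0.001, -1.0]]
ft_force: [0.3, -0.6, -2.6]
opening: 0.308
grasp_force: 59.5
```

Emit:
step_arm(increments=[1,0,3,0,0,0,0,1,-0.1,6,0,0,0,0,1,-0.1,9,0,0,0,0,1,-0.2,12,0,0,0,0,1,-0.3,14.5,0,0,0,0,1,-0.3,15.8,0,0,0,0,1,-0.3,16.2,0,0,0,0,1,-0.3,16.2,0,0,0,0,1,-0.3,16.2,0,0,0,0])

```text
clock: 27.47
position: [489.6, 370.5, 236.9]
tcp_rot: [[-1.0, 0.002, -0.001], [0.002, 1.0, -0.003], [0.001, -0.003, -1.0]]
ft_force: [0.4, -0.6, -2.0]
opening: 0.313
grasp_force: 59.7
```

Emit:
step_arm(increments=[1,0,0,0,0,0,0,1,0,0,2.5,0,0,0,1,0,0,5,0,0,0,1,0,0,7.5,0,0,0,1,0,0,9.5,0,0,0,1,0,0,11,0,0,0,1,0,0,12,0,0,0,1,0,0,12.4,0,0,0,1,0,0,12.4,0,0,0,1,0,0,12.4,0,0,0])

```text
clock: 28.3
position: [490.3, 372.7, 114.6]
tcp_rot: [[-1.0, 0.001, 0.001], [0.001, 1.0, 0.001], [-0.001, 0.001, -1.0]]
ft_force: [0.1, 0.6, -3.2]
opening: 0.308
grasp_force: 59.8
```

```bash
python3 -c "
from h import *
snap('scene','s8')
import cv2
cv2.imwrite('pics/c8.png',cv2.resize(cv2.imread('pics/s8.png')[250:370,370:480],None,fx=4,fy=4,interpolation=2))
for i in range(3): robot.capture('top'); print(robot.get_obs()['position'],robot.get_obs()['ft_force'])"
```

```text
[490.4074895  373.26322278 115.0123551 ] [ 1.01044857  1.27775089 -3.07160682]
[490.28412148 373.29699285 114.99245411] [ 0.41330266  0.74030139 -1.87456036]
[490.21200443 373.2116141  114.88011524] [ 0.44527253 -0.48337735 -2.85803861]
```

View pics/c8.png

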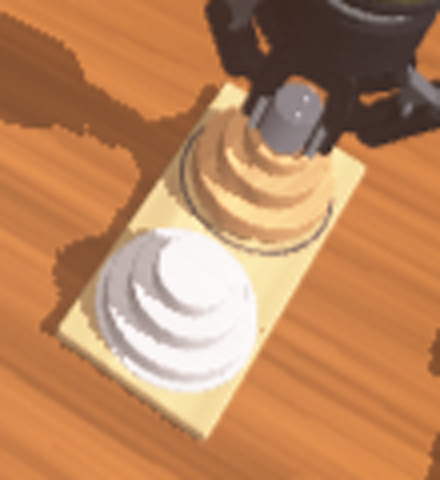

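Emit:
step_arm(increments=[1,0,-0.05,0.2,0,0,0,1,0,-0.05,0.4,0,0,0,1,0,-0.05,0.55,0,0,0,1,0,-0.05,0.65,0,0,0,1,0,-0.05,0.65,0,0,0])

```text
clock: 28.92
position: [489.8, 372.1, 108.2]
tcp_rot: [[-1.0, 0.0, 0.001], [0.0, 1.0, -0.0], [-0.001, -0.0, -1.0]]
ft_force: [-0.9, -3.1, 4.7]
opening: 0.311
grasp_force: 60.3
```

Contact; release, rise and back off toward the base for a clear look.

Emit:
step_arm(increments=[0.5,0,0,0,0,0,0,0.2,0,0,0,0,0,0,0,0,0,0,0,0,0,0,0,0,0,0,0,0,0,0,0,0,0,0,0,0,0,0,-3,0,0,0,0,0,0,-6.5,0,0,0,0,0,0,-10,0,0,0,0,0,0,-14,0,0,0,0,0,0,-14,0,0,0])

```text
clock: 29.75
position: [492.7, 375.8, 255.2]
tcp_rot: [[-1.0, 0.001, 0.011], [0.001, 1.0, 0.01], [-0.011, 0.01, -1.0]]
ft_force: [0.2, 0.3, 0.4]
opening: 1.004
grasp_force: 0.0
```

Emit:
step_arm(increments=[0,2,2,0,0,0,0,0,5,4,0,0,0,0,0,8,6,0,0,0,0,0,11,8,0,0,0,0,0,14,10,0,0,0,0,0,17,12,0,0,0,0,0,20,14,0,0,0,0,0,20,14,0,0,0,0,0,20,14,0,0,0,0,0,20,14,0,0,0,0])

```text
clock: 30.58
position: [290.3, 511.9, 247.1]
tcp_rot: [[-1.0, 0.0, 0.001], [0.0, 1.0, -0.001], [-0.001, -0.001, -1.0]]
ft_force: [0.3, -0.3, -0.1]
opening: 1.0
grasp_force: 0.0
```

```bash
python3 -c "
from h import *
snap('scene','s9');snap('top','t9')
import cv2
cv2.imwrite('pics/c9.png',cv2.resize(cv2.imread('pics/s9.png')[150:370,170:480],None,fx=2.5,fy=2.5,interpolation=2))"; sed -i "s/'t6','s6'/'t9','s9'/" m2.py; python3 m2.py; sed 's/^measure()/measure(("t9","s9"))/' m.py > m3.py; python3 m3.py|grep -v rect
```

```text
step [541.5 333.6] [33.8 75.4] -5.2 ring [491.7 338.2] shell [594.3 328.8]
step [616.8 362.5] [99.6 55.9] 86.0 ring [613.2 312.7] shell [620.5 415.4]
dome [565.1 124.1] [152.7  99.8] 5.0 ring [515.3 119.7] shell [617.9 128.7]
dome [593.1 128.5] [211.2 100.5] 5.3 ring [543.3 123.9] shell [645.9 133.4]
cone [ 516.8 -140.1] [100.1  47.6] 83.8 ring [ 511.4 -189.9] shell [522.6 -87.5]
cone [ 597.5 -144.8] [101.9 209.7] -4.5 ring [ 547.7 -140.9] shell [ 650.3 -148.9]
spare [ 507.7 -366.4] [100.4 168.9] -2.1 ring [ 457.8 -364.6] shell [ 560.7 -368.3]
spare [ 528.3 -365.8] [101.4 211.8] -2.2 ring [ 478.3 -363.9] shell [ 581.3 -367.9]
   blob top z 80.6 mean [592.7 360.8] circ [592.6 361.3] 20.4 98
   blob top z 116.6 mean [490.6 370.5] circ [490.4 370.9] 14.4 63
   blob top z 116.5 mean [490.8 372.1] circ [490.1 371.8] 14.1 110
   blob top z 79.4 mean [592.9 364.8] circ [592.9 365.4] 21.2 270
   blob top z 59.5 mean [644.7 131.9] circ [645.8 131.5] 30.1 155
   blob top z 75.1 mean [638.3  15.5] circ [640.   14.4] 16.3 19
   blob top z 97.2 mean [542.6 122.6] circ [543.7 122.1] 13.9 48
   blob top z 95.3 mean [543.5 124.5] circ [542.9 123.9] 14.2 88
   blob top z 72.2 mean [641.   17.3] circ [642.   15.2] 18.6 63
   blob top z 58.3 mean [646.9 134.5] circ [647.3 133.9] 30.3 349
   blob top z 94.6 mean [ 649.5 -150.4] circ [ 648.8 -151. ] 22.4 122
   blob top z 130.9 mean [ 545.6 -142.4] circ [ 546.3 -143.5] 13.9 58
   blob top z 129.7 mean [ 548. -140.] circ [ 546.9 -141.2] 13.6 69
   blob top z 92.5 mean [ 650.5 -148.2] circ [ 649.7 -148.6] 23.0 184
   blob top z 65.5 mean [ 581.3 -376.5] circ [ 581.7 -377.7] 27.1 113
   blob top z 62.1 mean [ 582.4 -375.7] circ [ 581.5 -376.7] 28.3 195
```

View pics/c9.png

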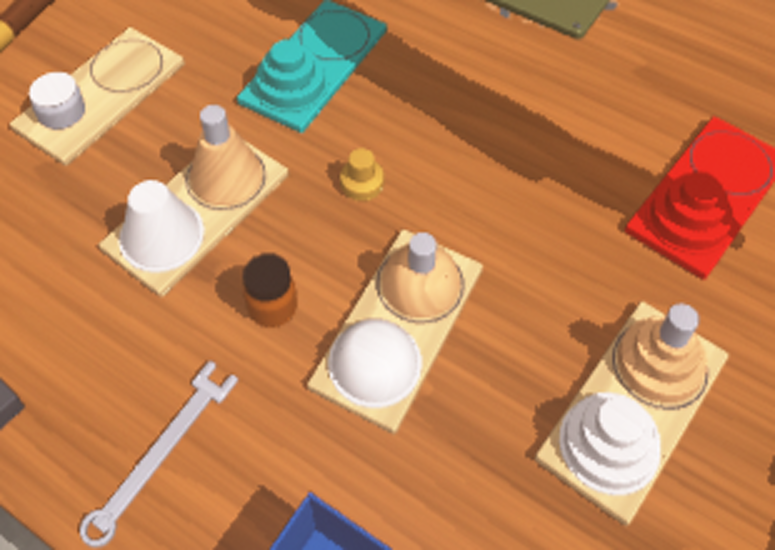

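All three forms stand upright and centred within about 1 mm in their rings: cone (225,165), dome (420,275) and stepped (660,355). The tin, brass block and jar have not moved.

```bash
python3 -c "
from bench import robot
print(robot.sign_off())"
```

```text
the job is handed in; nothing more can be done
None
```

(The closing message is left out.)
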